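Test the microscope's safety power unit and move its status tag

ROBOT

A 6-joint arm with a two-finger parallel gripper is mounted at the origin on the work surface. World frame = base frame: x ahead of the robot, y to its left, z up, the work surface at z = 0. Lengths are in m, angles in rad, forces in N, time in s.
With the tool pointing down it reaches from about 0.35 to 1 m from the base axis. Payload 7.1 kg.
Tool frame: the origin (TCP) lies between the finger pads; the fingertips stand 22 mm ahead of it and the grasp point (between the pads) lies 3 mm ahead of it; x points along the fingers, y is the direction in which the jaws open and shut, and the axes are right-handed (so a half turn about x gives the same grasp; the last joint's range is limited). The gripper opens to 85 mm and grips with 20 to 120 N. Pads are 22 mm wide; open, the fingers measure 114 mm over their backs; the gripper's body (76 mm by 85 mm) begins 54 mm behind the grasp point. The pads swing forward as they close: fully open they stand 13 mm farther back than shut.
Start: joints at [-1.175, 0.423, 1.63, -0, 1.089, -0.019], TCP at [0.252, -0.572, 0.253] pointing down, gripper open.
Joint ranges: [-3, 3], [-0.9, 2.11], [0.09, 2.58], [-1.31, 4.45], [0.11, 2.69], [-2.54, 2.54]. Speed limits (rad/s): [2.39, 2.39, 3.01, 3.14, 3.14, 3.14].

INTERFACE

Orientations are given as a rotation vector (axis times angle).
In Python, from rig import manip gives the robot as it stands. The module is installed in compiled form; this text tells all that it offers. Calls block until the motion is done:
- manip.move_to(position, orientation): joint-space move of the TCP to a pose.
- manip.servo_line(position, orientation=None, rate=0.15): straight line of the TCP; orientation=None keeps the orientation; rate is the mean speed in m/s.
- manip.set_joints(angles): joint-space move.
- manip.command_gripper(opening, f_grip=None): finger opening in m; f_grip is the grip in N (None keeps the last); returns when the fingers have stopped.
- manip.hold(seconds).
- manip.solve_ik(position, orientation): joint angles nearest the present ones, or None.
- manip.camera(name): name is "side" or "top" or "wrist"; returns a dict with "image" (480x640x3 uint8, red, green, blue), "fx", "fy", "cx", "cy" (pixels), "cam_to_world" (4x4, takes a point from camera to world coordinates); the wrist camera has in their place "mount" (4x4, takes a point from camera to tool coordinates, whose origin is the TCP and whose axes are the tool frame's). Camera axes: x right, y down, z forward; pixel columns grow to the right and rows downward; lengths in m; the calibration is good to about 2 mm. A picture is of the moment at which its call begins: read the wrist's pose just before it. There is no depth.
A pose or a line that the arm cannot do raises manip.IKError and nothing moves.
- manip.sign_off(): hands the job in, once; it reports no verdict.
Readings, each from a call of its own:
- manip.get_time(): time.
- manip.get_joint_positions(): joint angles.
- manip.get_joint_vel(): joint speeds.
- manip.get_tau(): joint torques, N m.
- manip.get_position(): TCP position.
- manip.get_ee_rot(): TCP orientation.
- manip.get_contact_force(): force on the tool from outside, world axes, zero at the start.
- manip.get_torque(): the same for the moment, N m.
- manip.get_width(): finger opening in m.
Only numpy, scipy, OpenCV 4.12 (cv2) and the standard library are available. Lean on these libraries where they do the work, as an engineer would, in place of code of your own. Each camera call takes 0.05 s, during which the arm holds its last target. There are 200 camera calls.

TASK

Test the bench safety power unit: press its blue test button so that the orange-tipped lever drops, let go of the button, and lift the lever fully back up until it rests at its upright stop. Only then take the yellow status tag out of the red compartment of the tray and lay it flat in the green compartment, setting it down rather than dropping it. Drop the lever with the button only, and leave the bottle, flask and dishes where they are.

Things in the scene. Friction and masses are not known exactly. Their poses are not given: they have to be found in the camera images.
- unit: fixed white box with a grey top, 170 (x) x 210 (y) x 70 mm high; origin at the centre of its underside. In its frame: blue button at x 0, y -50 mm in a black round housing (radius 26, 15 mm high); drop lever with its pivot at x +20, y +45, z 82 mm. Red patch under the dropped lever, green patch on the lever's other side. It stands to the left or to the right
- test_top (a point): centre of the top of the blue test button (radius 18 mm), 96 mm above the bench when out
- test (a joint): travel of the button: 0 out, 0.008 m fully down; a spring pushes it back, about 5 N fully down. The lever trips when it is about half way down
- lever (a joint): angle of the lever: 0 at its upright stop (leaning 0.22 rad past vertical towards the unit's +x), 1.35 rad fully dropped (leaning towards the unit's -x, 1.13 rad from vertical, its bar 44 mm above the top of the box). It tips over by its own weight either side of vertical (0.22 rad), and swings freely: under 2 N lifts it
- lever_tip (a point): centre of the orange crossbar at the free end of the black lever, 75 mm from the pivot; the bar is a round rod along the unit's y, 18 mm diameter, 44 mm long; the lever's arm is 24 mm wide (y) and 12 mm thick
- lever_pivot (a point): the lever's hinge axis, along the unit's y, 12 mm above the top of the box
- tray: fixed grey tray, 124 (x) x 192 (y) mm, with two walled compartments; origin at the centre of its underside; floor at z 6 mm, walls 6 mm thick with tops at z 16 mm. The red compartment is long along the tray's x, the green one long along its y. It stands on the other side from the unit
- due (a point): centre of the floor of the red compartment (inside 104 mm along the tray's x by 52 mm along y), 62 mm towards the tray's +y
- tested (a point): centre of the floor of the green compartment (inside 52 mm along the tray's x by 104 mm along y), 35 mm towards the tray's -y
- tag: loose yellow plastic tag, a plate 90 (x) x 40 (y) x 8 mm with an upright grip rib along the middle, 60 (x) x 13 (y) mm, its top 36 mm above the underside; origin at the centre of the underside, about 60 g. Starts flat in the red compartment; either way round is right
- bottle: closed glass bottle with a blue cap, 72 mm diameter, 130 mm high, origin under its centre; a bystander
- flask: clear flat culture flask with a blue cap, body 85 x 55 x 28 mm, origin under the body's centre, cap towards its +x; a bystander
- dishes: clear culture dishes in a stack, 90 mm diameter, 29 mm high, origin under the centre; a bystander
Mind the look-alikes: they are no part of the job. Of the things shaped like the tag, the yellow one is meant. Of the things that look like the tray, take the one that is farthest to the robot's left at the start.

How it is judged:
On the way, in this order (a step that is already met when the one before it is completed fails the run):
1. the button is pressed (over 3 mm in) and the lever trips (past 0.35 rad) (value of joint test above 0.003 m and value of joint lever above 0.35 rad).
2. the lever is down (over 1.1 rad) and the button is out again (under 2 mm) (value of joint test below 0.002 m and value of joint lever above 1.1 rad), for 0.1 s.
3. the lever is lifted back to its upright stop (under 0.08 rad), the tag still in the red compartment (moved under 15 mm) (value of joint lever below 0.08 rad and distance of tag from where it was at the start of the episode below 0.015 m), for 0.1 s.
At the end, for the whole second after the job is handed in: the lever rests at its upright stop (under 0.08 rad) with the button out (under 2 mm), and the tag lies still and flat, rib up, on the floor of the green compartment (centre within 9 mm across and 10 mm along, under 3 mm above the floor, tilt under 0.06 rad, along the compartment within 0.25 rad) (value of joint lever below 0.08 rad and value of joint test below 0.002 m and x of tag in the frame of tested between -0.009 and 0.009 m and y of tag in the frame of tested between -0.01 and 0.01 m and z of tag in the frame of tested below 0.003 m and angle between tag's own z axis and vertical below 0.06 rad and angle between the x axis of tag and the y axis of tray, either way round below 0.25 rad and linear speed of tag below 0.02 m/s); the robot touches nothing.
It fails at once if the lever is touched (over 0.5 N) while the button is pressed more than 2 mm (value of joint test above 0.002 m and contact force between the arm and lever above 0.5 N).
It fails at once if the tag is dropped (falls free faster than 0.7 m/s, about 25 mm) (linear speed of tag above 0.7 m/s and contact force between the arm and tag below 0.1 N).
It fails at once if the bottle, flask or dishes are moved more than 30 mm (distance of any of bottle, flask, dishes from where it was at the start of the episode above 0.03 m).
It also fails if it takes over 69 s, if anything falls off the work surface, if the arm or the gripper's body presses on something with over 40 N, if the wrist force passes 120 N, or if a joint passes its speed limit or range.

## Working session

There is one attempt and no reset: what is moved stays moved. The work goes in short steps, each a Python script; the robot and the scene stay as the last script left them, time stands still between calls to the robot, and variables do not carry over. Pictures are saved under pics/ and viewed, about 8 in all and at most 12, crops included, and the job is handed in when it is done.

```bash
mkdir -p pics; python3 - <<'E'
from rig import manip
import cv2,numpy as np,pickle
d={}
for n in("top","side"):
    c=manip.camera(n);d[n]=c
    cv2.imwrite(f"pics/{n}0.png",c["image"][:,:,::-1])
    print(n,c["fx"],c["cx"],c["cy"],np.round(c["cam_to_world"],3).tolist())
pickle.dump(d,open("cams.pkl","wb"))
print(manip.get_time(),manip.get_ee_rot(),manip.get_width())
c=manip.camera("wrist");print(c["fx"],c["cx"],c["cy"],np.round(c["mount"],3).tolist())
E
```

```text
top 552.5230595216277 310.31898437249106 241.7541483775343 [[-0.015, -0.991, 0.131, 0.411], [-1.0, 0.018, 0.017, -0.02], [-0.019, -0.131, -0.991, 1.362], [0.0, 0.0, 0.0, 1.0]]
side 549.6014974720797 318.0570027555715 237.75820568469686 [[-0.75, -0.439, 0.494, -0.071], [-0.661, 0.491, -0.568, 0.741], [0.006, -0.753, -0.658, 0.979], [0.0, 0.0, 0.0, 1.0]]
0.1 [ 1.9930679   0.42090301 -1.99364829] 0.085538420816647
392.33668481645844 319.8128758704589 238.87248267793314 [[-0.0, -0.29, 0.957, -0.121], [1.0, -0.001, -0.0, -0.001], [0.001, 0.957, 0.29, -0.073], [0.0, 0.0, 0.0, 1.0]]
```

View pics/top0.png

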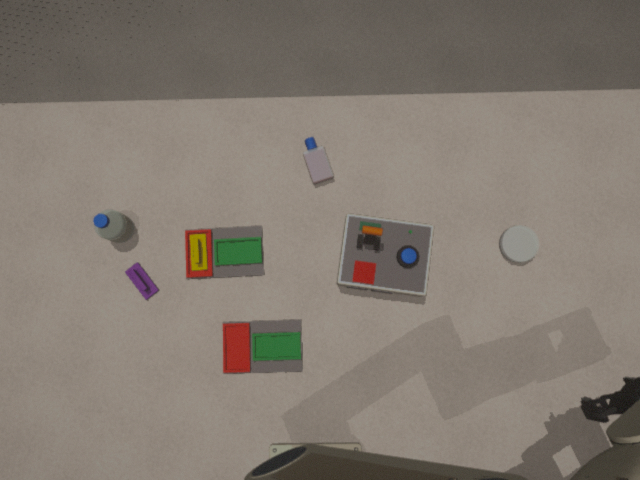

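View pics/side0.png

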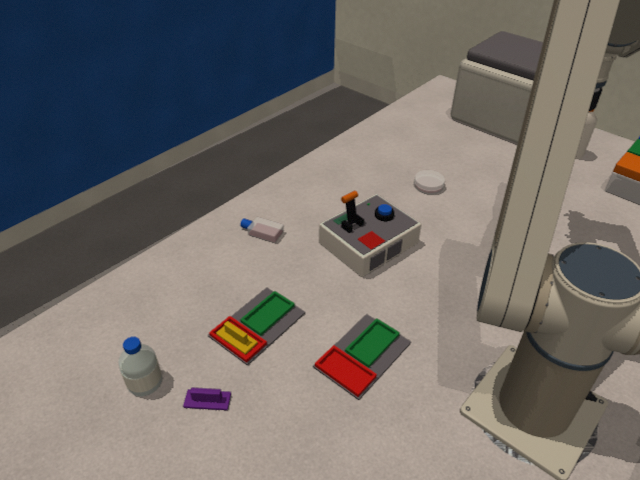

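The top view shows four tag/tray candidates:
- Yellow tag at (199,252), in the left tray at (224,252). This is the pair I want: yellow, and farthest left.
- Purple tag at (142,281), a look-alike.
- Second tray at (262,347), a look-alike.

The unit is at (386,255), with the button at (409,256), the lever tip at (372,231) and the red patch at (364,272). Unit +x therefore points up in the image, which is world +x.

```bash
cat > h.py <<'E'
import cv2,numpy as np
from rig import manip
def ray(c,uv,T=None):
    T=c["cam_to_world"] if T is None else T
    d=T[:3,:3]@np.array([(uv[0]-c["cx"])/c["fx"],(uv[1]-c["cy"])/c["fy"],1]);return T[:3,3],d/np.linalg.norm(d)
def plane(c,uv,z,T=None):
    o,d=ray(c,uv,T);return o+d*(z-o[2])/d[2]
def tri(c1,u1,c2,u2):
    o1,d1=ray(c1,u1);o2,d2=ray(c2,u2)
    s=np.linalg.lstsq(np.c_[d1,-d2],o2-o1,rcond=None)[0]
    a,b=o1+s[0]*d1,o2+s[1]*d2;return (a+b)/2,np.linalg.norm(a-b)
R={"blue":((105,150,60),(125,255,255)),"orange":((6,170,120),(16,255,255)),"yellow":((22,150,70),(32,255,255)),
 "green":((55,120,50),(85,255,255)),"red":((0,170,90),(4,255,255))}
def blobs(img,col,amin=15):
    h=cv2.cvtColor(img,cv2.COLOR_RGB2HSV);m=cv2.inRange(h,*map(np.array,R[col]))
    if col=="red": m|=cv2.inRange(h,np.array((175,170,90)),np.array((180,255,255)))
    m=cv2.morphologyEx(m,cv2.MORPH_CLOSE,np.ones((3,3)))
    cs=[k for k in cv2.findContours(m,cv2.RETR_EXTERNAL,cv2.CHAIN_APPROX_NONE)[0] if cv2.contourArea(k)>amin]
    return sorted([(cv2.minAreaRect(k),k) for k in cs],key=lambda t:-cv2.contourArea(t[1]))
E
python3 - <<'E'
from h import *
import pickle
d=pickle.load(open("cams.pkl","rb"))
for n in d:
  for col in R:
    for r,k in blobs(d[n]["image"],col): print(n,col,np.round(r[0],1),np.round(r[1],1),round(r[2],1))
t=d["top"]
for n,z in (("yellow",.02),("green",.016),("red",.016)):
  for r,k in blobs(t["image"],n,100)[:4]:
    P=[plane(t,p,z)[:2] for p in cv2.boxPoints(r)];print(n,np.round(plane(t,r[0],z)[:2],3),np.round(P,3).tolist())
im=cv2.resize(t["image"][180:310,120:440],None,fx=2.5,fy=2.5,interpolation=cv2.INTER_CUBIC)
cv2.imwrite("pics/crop.png",im[:,:,::-1])
E
```

```text
top blue [408. 255.] [14. 14.] 90.0
top blue [100.  220.5] [11. 12.] 90.0
top blue [310. 143.] [9.5 7. ] 71.6
top orange [371.9 230. ] [18.9  6.5] 8.7
top yellow [198.2 251.6] [35.4 15.6] 87.3
top green [276.1 346. ] [25.8 47.1] 87.8
top green [237.5 250.9] [24.9 46.2] 87.1
top red [236.2 347.3] [48.  25.6] 88.5
top red [198.5 253. ] [46. 25.] 90.0
top red [363.9 272. ] [20.3 20.3] 7.1
side blue [167. 115.] [334. 230.] 0.0
side blue [131.8 345.2] [16.1 16.4] 71.6
side blue [384.5 209. ] [10. 13.] 90.0
side blue [244.9 223.2] [8.  8.5] 26.6
side orange [630.1 161.3] [24.7 16.1] 20.0
side orange [349.5 195.5] [ 4.  14.8] 63.4
side yellow [236.3 337.2] [37.7 16.9] 35.0
side green [372.1 341.6] [29.3 49.6] 43.3
side green [267.2 312.2] [25.4 50.9] 48.7
side green [633.5 147. ] [16. 11.] 90.0
side green [341.1 219.2] [ 4.  12.5] 63.4
side red [345.  369.5] [56.4 29.3] 35.5
side red [237.6 337.6] [50.8 29. ] 36.9
side red [370.9 239.6] [21.4 15. ] 36.9
yellow [0.569 0.279] [[0.612, 0.301], [0.614, 0.262], [0.526, 0.257], [0.525, 0.296]]
green [0.338 0.089] [[0.367, 0.147], [0.37, 0.034], [0.309, 0.032], [0.306, 0.145]]
green [0.569 0.183] [[0.598, 0.242], [0.602, 0.128], [0.541, 0.125], [0.537, 0.238]]
red [0.336 0.186] [[0.393, 0.218], [0.394, 0.156], [0.28, 0.153], [0.279, 0.215]]
red [0.566 0.279] [[0.624, 0.311], [0.623, 0.249], [0.509, 0.248], [0.51, 0.309]]
red [ 0.512 -0.126] [[0.491, -0.098], [0.541, -0.105], [0.533, -0.154], [0.484, -0.146]]
```

View pics/crop.png

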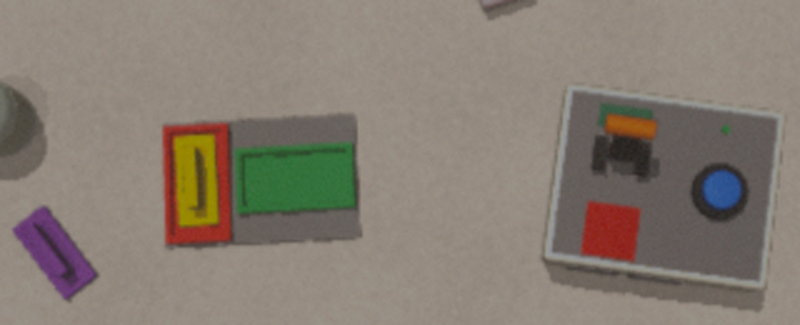

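The crop confirms the choice: the yellow tag (crop 198,180) sits in the red compartment of the leftmost tray. The purple tag is outside it. Next I'll triangulate the button and lever, then hover over the unit for a close wrist-camera check.

```bash
cat >> h.py <<'E'
from scipy.spatial.transform import Rotation as Ro
def rot(axis,y):
    x=np.array(axis,float);x/=np.linalg.norm(x);y=np.array(y,float);y-=x*(x@y);y/=np.linalg.norm(y)
    return Ro.from_matrix(np.c_[x,y,np.cross(x,y)]).as_rotvec()
def wrist(name=None):
    p,r=manip.get_position(),manip.get_ee_rot();c=manip.camera("wrist")
    T=np.eye(4);T[:3,:3]=Ro.from_rotvec(r).as_matrix();T[:3,3]=p;T=T@np.array(c["mount"])
    if name: cv2.imwrite(f"pics/{name}.png",c["image"][:,:,::-1])
    c["cam_to_world"]=T;return c
E
python3 - <<'E'
from h import *
import pickle
d=pickle.load(open("cams.pkl","rb"));t,s=d["top"],d["side"]
b,e=tri(t,(408,255),s,(384.5,209));print("button",b,e,plane(t,(408,255),.096),plane(s,(384.5,209),.096))
l,e=tri(t,(371.9,230),s,(349.5,195.5));print("tip",l,e)
r=plane(t,(363.9,272),.07);print("redpatch",r)
print(Ro.from_rotvec(manip.get_ee_rot()).as_matrix().round(2).tolist())
psi=np.radians(-7.5);uy=np.array([-np.sin(psi),np.cos(psi),0])
for sg in(1,-1):
    o=rot([0,0,-1],sg*uy);print(sg,o,manip.solve_ik([b[0],b[1],.28],o))
    
E
```

```text
button [ 0.54239002 -0.22336034  0.09278172] 0.003968398314678006 [ 0.54373276 -0.22179111  0.096     ] [ 0.53848405 -0.22090376  0.096     ]
tip [ 0.59212619 -0.13548591  0.16075785] 0.0032108208727266124
redpatch [ 0.50828949 -0.12164108  0.07      ]
[[-0.0, 0.4, -0.92], [0.0, -0.92, -0.4], [-1.0, -0.0, -0.0]]
1 [ 0.10279514  1.56835077 -0.10279514] [-4.10932196e-01  3.37385968e-01  1.69350962e+00 -4.44089210e-16
  1.11069706e+00 -1.85082883e+00]
-1 [-2.1537032   0.14116117  2.1537032 ] [-4.10932196e-01  3.37385968e-01  1.69350962e+00 -4.44089210e-16
  1.11069706e+00  1.29076383e+00]
```

```bash
python3 - <<'E'
from h import *
psi=np.radians(-7.5);uy=np.array([-np.sin(psi),np.cos(psi),0])
manip.move_to([.54,-.19,.28],rot([0,0,-1],-uy)); manip.command_gripper(0)
print(manip.get_time(),manip.get_position(),manip.get_width())
c=wrist("w1")
for col,z in(("blue",.096),("red",.07),("green",.07),("orange",.155)):
    for r,k in blobs(c["image"],col,150)[:3]:
        print(col,np.round(r[0]),np.round(r[1]),round(r[2],1),plane(c,r[0],z).round(4),[plane(c,p,z)[:2].round(3).tolist() for p in cv2.boxPoints(r)])
E
```

```text
2.6667 [ 0.53999197 -0.18995663  0.27997678] -0.00011131117937279595
blue [361. 209.] [43. 44.] 26.6 [ 0.5414 -0.2228  0.096 ] [[0.536, -0.199], [0.565, -0.218], [0.546, -0.246], [0.516, -0.228]]
red [ 25. 403.] [88. 52.] 68.3 [0.3799 0.1321 0.07  ] [[0.421, 0.159], [0.435, 0.104], [0.337, 0.104], [0.319, 0.163]]
red [248. 256.] [52. 56.] 90.0 [ 0.5055 -0.1203  0.07  ] [[0.532, -0.1], [0.526, -0.149], [0.477, -0.141], [0.484, -0.09]]
green [102. 387.] [49. 95.] 67.5 [0.3886 0.0488 0.07  ] [[0.401, 0.099], [0.429, 0.003], [0.377, -0.002], [0.345, 0.098]]
green [  7. 220.] [15. 41.] 0.0 [0.566  0.0806 0.07  ] [[0.549, 0.094], [0.584, 0.08], [0.583, 0.068], [0.547, 0.081]]
orange [219. 169.] [71. 27.] 1.7 [ 0.5916 -0.1333  0.155 ] [[0.587, -0.11], [0.603, -0.114], [0.596, -0.157], [0.58, -0.153]]
```

View pics/w1.png

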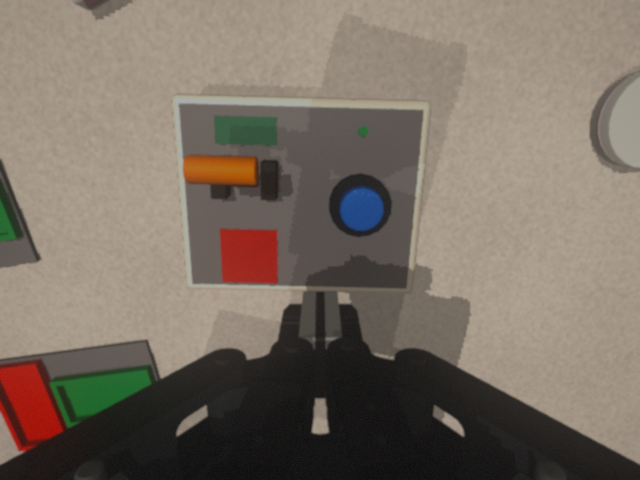

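The wrist view shows the unit upright and clear: button at (361,209), orange bar at (219,169), red patch at (248,256). The measured points agree within about 2 mm of the expected geometry, with yaw about -8.2°. Now I'll press the button.

```bash
cat >> h.py <<'E'
psi=np.radians(-8.2);ux=np.array([np.cos(psi),np.sin(psi),0]);uy=np.array([-np.sin(psi),np.cos(psi),0])
B=np.array([.5418,-.2226,0]);Tip=np.array([.5917,-.1335,0])
O=((B+.05*uy)+(Tip-.036*ux-.045*uy))/2
E
python3 - <<'E'
from h import *
print("O",O,B+.05*uy,Tip-.036*ux-.045*uy)
o=rot([0,0,-1],-uy)
p=O-.05*uy
manip.move_to([*p[:2],.155],o)
f0=np.array(manip.get_contact_force());print("f0",f0)
z=.128;manip.servo_line([*p[:2],z],o,rate=.08)
while z>.104:
    z-=.0015;manip.servo_line([*p[:2],z],o,rate=.03);manip.hold(.05)
    f=np.array(manip.get_contact_force())-f0;print(round(z,4),round(manip.get_position()[2],4),f.round(1))
    if f[2]>6.5:break
c=manip.camera("side");cv2.imwrite("pics/s1.png",c["image"][:,:,::-1])
print([(np.round(r[0]),np.round(r[1])) for r,k in blobs(c["image"],"orange")])
manip.servo_line([*p[:2],.2],o,rate=.1);print(manip.get_time())
c=manip.camera("side");cv2.imwrite("pics/s2.png",c["image"][100:340,200:520,::-1].repeat(2,0).repeat(2,1))
print([(np.round(r[0]),np.round(r[1])) for r,k in blobs(c["image"],"orange")])
E
```

```text
O [ 0.5492906  -0.17300824  0.        ] [ 0.54893145 -0.17311119  0.        ] [ 0.54964975 -0.17290529  0.        ]
f0 [0.0941456  0.49151475 0.32565543]
0.1265 0.1267 [-0.7 -0.7  0.4]
0.125 0.125 [-0.1 -0.5 -0.7]
0.1235 0.1234 [ 0.2 -0.4  0.1]
0.122 0.1219 [ 0.5 -0.6 -0.5]
0.1205 0.1204 [ 0.4 -0.7 -0.1]
0.119 0.1189 [ 0.3 -0.5 -0. ]
0.1175 0.1176 [-0.3 -0.8  0.5]
0.116 0.1161 [ 0.5 -0.5  1.3]
0.1145 0.1146 [ 0.9 -1.1  1.6]
0.113 0.1131 [ 0.8 -0.7  2.6]
0.1115 0.1116 [ 0.8 -1.3  4. ]
0.11 0.1101 [ 0.3 -1.2  5. ]
0.1085 0.1097 [-1.8  1.1 16. ]
[(array([630., 162.]), array([25., 17.])), (array([372., 225.]), array([ 5., 16.])), (array([591., 101.]), array([9., 5.]))]
8.8
[(array([630., 161.]), array([25., 17.])), (array([372., 225.]), array([ 5., 16.])), (array([591., 101.]), array([9., 4.]))]
```

View pics/s2.png

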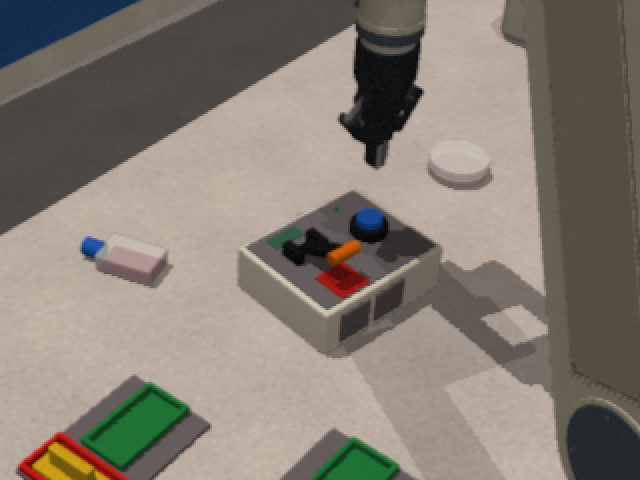

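The lever is down, with the bar over the red patch at about (345,252) in the crop, and the blue button is out again. Next I'll lift the lever along its arc with the closed fingertips under the bar.

```bash
cat > lift.py <<'E'
from h import *
def W(x,z,y=.045): return O+ux*x+uy*y+np.array([0,0,z])
def pose(q,a,off,ahead=.006):
    th=q-.22;b=np.array([.020-.075*np.sin(th),.082+.075*np.cos(th)])
    ax=np.array([np.sin(a),-np.cos(a)]);n=np.array([np.cos(a),np.sin(a)])
    t=b-off*n-ahead*ax
    return W(*t),rot(ux*ax[0]+np.array([0,0,ax[1]]),-uy)
E
python3 - <<'E'
from lift import *
qs=np.linspace(1.35,.10,11);al=np.radians(np.linspace(37,-10,11))
path=[pose(1.35,al[0],.029,.09),pose(1.35,al[0],.027)]+[pose(q,a,.0205) for q,a in zip(qs,al)]
back=[(path[-1][0]-ux*.05,path[-1][1])]
for p in path+back:
    j=manip.solve_ik(*p);assert j is not None;
    print(p[0].round(3),np.round(j,2))
manip.servo_line([*path[0][0][:2],.25],rate=.2)
manip.move_to(*path[0]);f0=np.array(manip.get_contact_force())
manip.servo_line(*path[1],rate=.08);print("in",(np.array(manip.get_contact_force())-f0).round(1))
for q,p in zip(qs,path[2:]):
    manip.servo_line(*p,rate=.06);f=np.array(manip.get_contact_force())-f0;print(round(q,2),f.round(1))
    if np.linalg.norm(f)>12:print("STOP");break
else:
    manip.servo_line(*back[0],rate=.08);manip.servo_line(back[0][0]+[0,0,.1],rate=.15)
c=manip.camera("side");cv2.imwrite("pics/s3.png",c["image"][100:340,200:520,::-1].repeat(2,0).repeat(2,1))
print(manip.get_time(),[(np.round(r[0]),np.round(r[1])) for r,k in blobs(c["image"],"orange")])
E
```

```text
[ 0.432 -0.111  0.168] [-0.36  0.24  2.44  2.49  0.21 -1.11]
[ 0.483 -0.118  0.103] [-0.32  0.48  2.36  2.82  0.35 -1.42]
[ 0.489 -0.119  0.106] [-0.32  0.47  2.35  2.81  0.33 -1.4 ]
[ 0.493 -0.119  0.116] [-0.31  0.42  2.3   2.56  0.16 -1.13]Traceback (most recent call last):
  File "<stdin>", line 6, in <module>
AssertionError
```

The tilt needed hits the joint 5 limit. I'll keep the finger near vertical and make it climb faster than the bar, so friction helps the lift.

```bash
cat > lift2.py <<'E'
from lift import *
N=11
qs=np.linspace(1.35,.10,N);al=np.radians(np.linspace(4,-8,N));ah=np.linspace(-.011,.011,N)
P0=pose(1.35,al[0],.036,-.011)
path=[(P0[0]+[0,0,.09],P0[1]),P0]+[pose(q,a,.0205,h) for q,a,h in zip(qs,al,ah)]
back=(path[-1][0]-ux*.05,path[-1][1])
J=[manip.solve_ik(*p) for p in path+[back]]
for p,j in zip(path+[back],J): print(p[0].round(3),None if j is None else np.round(j,2))
assert all(j is not None and abs(j[3])<.8 for j in J)
manip.move_to(*path[0]);f0=np.array(manip.get_contact_force())
manip.servo_line(*path[1],rate=.1);print("in",(np.array(manip.get_contact_force())-f0).round(1))
for q,p in zip(qs,path[2:]):
    manip.servo_line(*p,rate=.05);f=np.array(manip.get_contact_force())-f0;print(round(q,2),f.round(1))
    if np.linalg.norm(f)>15:print("STOP");break
else:
    manip.servo_line(*back,rate=.08);manip.servo_line(back[0]+[0,0,.1],rate=.15)
c=manip.camera("side");cv2.imwrite("pics/s3.png",c["image"][100:340,200:520,::-1].repeat(2,0).repeat(2,1))
print(manip.get_time(),[(np.round(r[0],1),np.round(r[1],1)) for r,k in blobs(c["image"],"orange")])
E
python3 lift2.py
```

```text
[ 0.474 -0.117  0.191] [-0.27  0.29  2.02  0.01  0.77  1.43]
[ 0.474 -0.117  0.101] [-0.27  0.46  2.06  0.02  0.55  1.43]
[ 0.489 -0.119  0.102] [-0.27  0.47  2.03  0.02  0.57  1.43]
[ 0.493 -0.119  0.112] [-0.26  0.46  2.    0.01  0.63  1.44]
[ 0.498 -0.12   0.123] [-0.26  0.45  1.98  0.01  0.69  1.45]
[ 0.504 -0.121  0.132] [-0.26  0.45  1.95  0.    0.74  1.45]
[ 0.511 -0.122  0.141] [-0.26  0.45  1.91 -0.    0.79  1.46]
[ 0.519 -0.123  0.148] [-0.25  0.45  1.88 -0.01  0.84  1.46]
[ 0.528 -0.124  0.155] [-0.25  0.46  1.85 -0.01  0.89  1.47]
[ 0.537 -0.126  0.161] [-0.25  0.47  1.81 -0.01  0.94  1.47]
[ 0.546 -0.127  0.165] [-0.24  0.49  1.77 -0.01  0.98  1.48]
[ 0.556 -0.129  0.168] [-0.24  0.5   1.74 -0.01  1.02  1.48]
[ 0.566 -0.13   0.17 ] [-0.24  0.52  1.7  -0.02  1.06  1.48]
[ 0.516 -0.123  0.17 ] [-0.25  0.46  1.81 -0.02  1.01  1.48]
in [-1.3  1.4  0.4]
1.35 [-1.7  1.1  0.1]
1.23 [-5.7  1.1  1.3]
1.1 [-6.3  2.   2.8]
0.98 [-4.9  1.3  2.9]
0.85 [-1.7  0.5 -0. ]
0.73 [-1.6  1.6 -0.6]
0.6 [-1.9  0.9  0.1]
0.48 [-1.5  0.8 -0.3]
0.35 [-1.6  1.2 -0.2]
0.23 [-0.8  1.3 -0.1]
0.1 [-1.6  1.9 -0. ]
16.2583 [(array([630.3, 161.5]), array([24.7, 16.7])), (array([349.3, 195.6]), array([ 4. , 15.2]))]
```

View pics/s3.png

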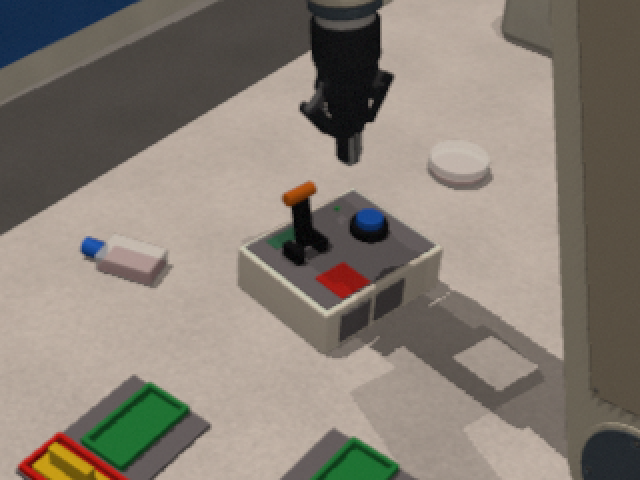

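The lever is upright again. The bar is back at (349.3,195.6) in the full image against (349.5,195.5) at the start, and the button is out. Next is a close look at the tray.

```bash
python3 - <<'E'
from h import *
manip.move_to([.59,.217,.26],rot([0,0,-1],[-np.sin(.035),np.cos(.035),0]))
print(manip.get_time(),manip.get_joint_positions())
c=wrist("w2")
for col,z in(("yellow",.014),("red",.016),("green",.016)):
    for r,k in blobs(c["image"],col,800)[:2]:
        w=cv2.minAreaRect(np.array([plane(c,p[0],z)[:2] for p in k],np.float32))
        print(col,np.round(r[0]),"centre",np.round(w[0],4),"size",np.round(w[1],4),round(w[2],2))
E
```

```text
18.5917 [ 3.33024353e-01  4.21362253e-01  1.61606325e+00 -8.67304003e-05
  1.10443264e+00 -1.27181339e+00]
yellow [389. 178.] centre [0.5672 0.2806] size [0.0886 0.0386] 3.93
red [390. 174.] centre [0.564  0.2796] size [0.1137 0.0635] 1.99
green [284. 177.] centre [0.5677 0.1834] size [0.0629 0.1143] 1.89
```

View pics/w2.png

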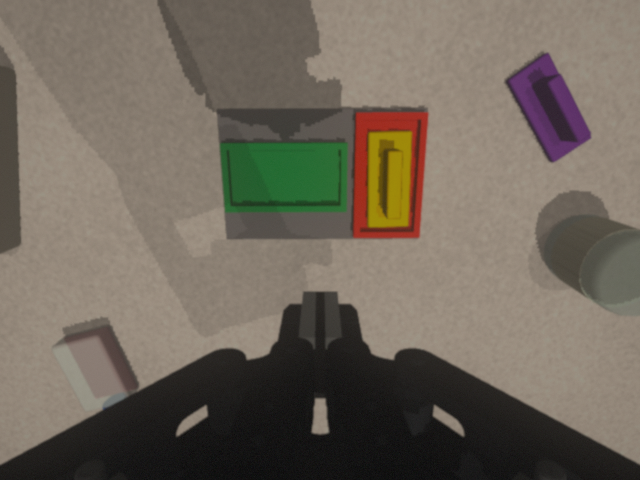

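The wrist view shows the yellow tag at (389,178) in the red compartment and the green compartment empty at (284,177). The sizes match the spec: plate 89x39 mm, outer walls 114x64 mm. Now grasp.

```bash
python3 - <<'E'
from h import *
def oy(deg): a=np.radians(deg);return rot([0,0,-1],[np.cos(a),np.sin(a),0])
g=np.array([.5675,.2803]);o=oy(93.5);q=oy(2.0);t=np.array([.568,.1832])
for p,r in(([*g,.041],o),([*t,.12],q),([*t,.041],q)): assert manip.solve_ik(p,r) is not None
manip.command_gripper(.05,40)
manip.move_to([*g,.10],o);f0=np.array(manip.get_contact_force())
manip.servo_line([*g,.041],rate=.06);print("down",(np.array(manip.get_contact_force())-f0).round(1))
manip.command_gripper(0,40);print("w",manip.get_width(),(np.array(manip.get_contact_force())-f0).round(1))
manip.servo_line([*g,.12],rate=.08);print("w",manip.get_width(),(np.array(manip.get_contact_force())-f0).round(1))
manip.servo_line([*t,.12],q,rate=.05);print(manip.get_time(),manip.get_position())
c=manip.camera("side");cv2.imwrite("pics/s4.png",c["image"][230:400,180:400,::-1].repeat(3,0).repeat(3,1))
c=wrist()
for r,k in blobs(c["image"],"yellow",300)[:2]:
    w=cv2.minAreaRect(np.array([plane(c,p[0],.093)[:2] for p in k],np.float32));print(r,np.round(w[0],4),np.round(w[1],4),w[2])
E
```

```text
down [-1.2  0.1  0. ]
w 0.012245562205882347 [-1.1  0.   3.5]
w 0.0120992877925086 [-0.7  0.2 -0.4]
24.675 [0.56800199 0.18330924 0.1199722 ]
((320.0, 305.0), (214.0, 102.0), 90.0) [0.567  0.1798] [0.0396 0.0987] 1.807814598083496
```

View pics/s4.png

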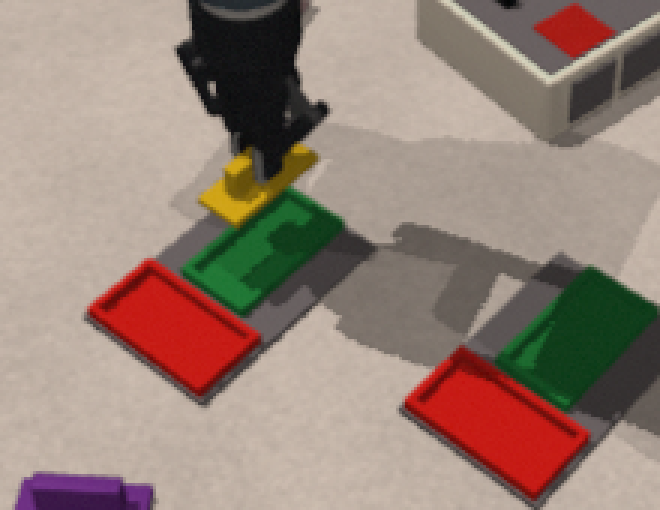

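The tag is held flat, lengthwise over the green compartment. Its near edge puts its centre at y≈0.184 against a target of 0.183. Setting it down now.

```bash
python3 - <<'E'
from h import *
t=[.568,.1832]
f0=np.array(manip.get_contact_force())
manip.servo_line([*t,.046],rate=.07)
z=.046
while z>.0385:
    z-=.001;manip.servo_line([*t,z],rate=.02);manip.hold(.05);f=np.array(manip.get_contact_force())-f0;print(round(z,3),f.round(1))
    if f[2]>3.5:break
manip.command_gripper(.04,20);manip.hold(.2)
manip.servo_line([*t,.12],rate=.06)
manip.command_gripper(0)
a=np.radians(92);manip.move_to([.59,.217,.26],rot([0,0,-1],[np.cos(a),np.sin(a),0]))
c=wrist("w3")
for col,z in(("yellow",.014),("green",.016)):
    for r,k in blobs(c["image"],col,800)[:1]:
        w=cv2.minAreaRect(np.array([plane(c,p[0],z)[:2] for p in k],np.float32));print(col,np.round(r[0]),np.round(w[0],4),np.round(w[1],4),round(w[2],2))
c=manip.camera("side");print(manip.get_time(),[(np.round(r[0],1)) for r,k in blobs(c["image"],"orange")])
E
```

```text
0.045 [0.3 0.5 0.1]
0.044 [ 0.3  0.3 -0.3]
0.043 [-0.9 -0.7 -0.2]
0.042 [ 0.6 -0.6  1. ]
0.041 [-1.   0.2  5.5]
yellow [284. 176.] [0.5666 0.183 ] [0.0399 0.0896] 1.88
green [284. 177.] [0.5672 0.1834] [0.0629 0.1141] 1.88
31.4667 [array([630.1, 161.4]), array([349.4, 195.8])]
```

View pics/w3.png

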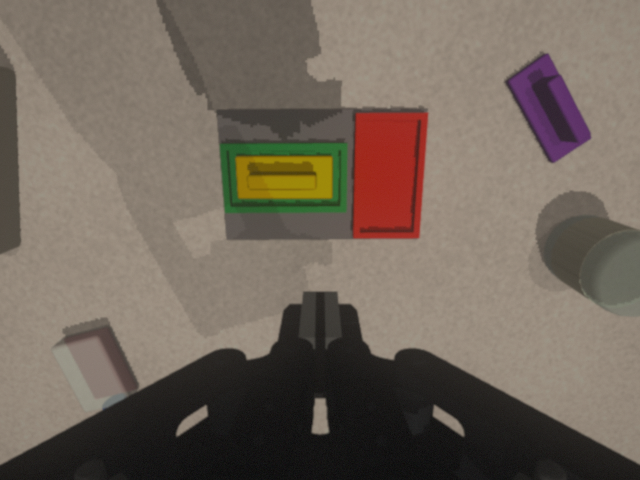

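The tag lies centred in the green compartment at (284,176), within 1 mm and aligned. The lever bar is still at its upright pixel and the arm is clear of everything.

```bash
python3 -c "
from rig import manip
manip.sign_off();print(manip.get_time())"
```

```text
the job is handed in; nothing more can be done
the job is handed in; nothing more can be done
```

The job is done and handed in, at about 31.5 s of the 69 s allowed. `sign_off` gives no verdict, so the results below are from my own checks.

**What I did:**
- **Button:** I pressed the blue button to its end stop with the closed fingertips. The spring force reached about 5 N and rose to 16 N at the stop, and the lever dropped. I then let go of the button.
- **Lever:** I pushed the lever back up along its arc to the upright stop. My first lift plan, with a tilted tool, was beyond the joint limits and was rejected before anything moved. I used a near-vertical finger instead.
- **Tag:** I gripped the yellow tag by its rib, turned it 90° and set it down in the green compartment, releasing it once it touched the floor (5.5 N).

**Last checks:**
- **Tag:** its centre is within 1 mm of the green compartment's centre, aligned within 0.1°. It looks flat with the rib up; I did not measure tilt or height separately.
- **Lever:** the bar is within 0.3 px of its starting position in the side view.
- **Button:** it was seen out again after the lift and was not touched after that. I did not check it again before hand-in.
- **Bystanders:** the bottle, flask and dishes were not touched. I did not measure their positions at the end.

No check failed or disagreed with another by more than a few mm.

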